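Find the hidden key socket in a pail's locking lid and turn the lid open

ROBOT

A 6-joint arm with a two-finger parallel gripper is mounted at the origin on the work surface. World frame = base frame: x ahead of the robot, y to its left, z up, the work surface at z = 0. Lengths are in mm, angles in rad, forces in N, time in s.
With the tool pointing down it reaches from about 350 to 975 mm from the base axis. Payload 7.1 kg.
Tool frame: the origin (TCP) lies at the centre of the arm's flange, where the gripper is bolted on; the fingertips stand 182 mm ahead of it and the grasp point (between the pads) lies 163 mm ahead of it; z points along the fingers, y is the line along which they close (so a half turn about z gives the same grasp; the last joint's range is limited). The gripper opens to 88 mm and grips with 3 to 60 N. Pads are 20 mm wide; open, the fingers measure 115 mm over their backs; the gripper's body (75 mm by 178 mm) begins 61 mm behind the grasp point.
Start: joints at [1.168, 0.423, 1.63, -0, 1.089, -0.019], TCP at [233.997, 579.527, 404.675] pointing down, gripper open.
Joint ranges: [-3, 3], [-0.9, 2.11], [0.09, 2.58], [-1.31, 4.45], [0.11, 2.69], [-2.54, 2.54]. Speed limits (rad/s): [2.39, 2.39, 3.01, 3.14, 3.14, 3.14].

INTERFACE

Orientations are given as a rotation vector (axis times angle).
In Python, from workcell import readout, get_image, ctrl gives the robot as it stands.
- The arm moves only by the tool step_arm, never from a script. Its argument "targets" is a list that holds one entry, the list of rows, each a list of 7 numbers: the shift along the world's x, y, z as a fraction of full scale, then the turn, a rotation vector about the world's x, y, z as a fraction of full scale, then the opening, from 0 (shut) to 1 (fully open). In form: [[[dx, dy, dz, wx, wy, wz, claw], ...]]. A call has exactly 5 rows; each row shifts and turns the commanded pose from where the row before left it; what a row does not reach is not made up. Full scale, the value 1, is 0.05 m for a shift and 4 degrees for a turn. A row lasts 1/8 s, in which the tool goes at most 62.5 mm and 10.7 degrees, less where a joint would pass 70% of its speed; a pose out of reach is approached as far as the arm can. A call with a number of a shift or a turn outside -1 to 1 is refused whole. A call with a gripper value outside its range is refused whole. The fingers move at their own pace and stop on an object; the grip force is fixed at half the most. Time passes only in rows, so rows that do not move let the fingers close, or fill a call up. It gives the time, the measured TCP pose, the force, the opening and the grip force at its end, in the units of the state.
- readout.get_obs(): the state, without advancing time (a new reading comes with each control period).
- get_image(name): name is "side" or "top" or "wrist"; returns a dict with "pixels" (384x512x3 uint8, red, green, blue), "intrinsics" (3x3 intrinsics, pixels), "extrinsics" (4x4, takes a point from world to camera coordinates). Camera axes: x right, y down, z forward; pixel columns grow to the right and rows downward; lengths in mm; the calibration is good to about 2 mm. A picture is of the moment at which its call begins. There is no depth.
- ctrl.close_job(): hands the job in; it is judged then, once.
The state is a dict: "t": time; "qpos": joint angles; "qvel": joint speeds; "joint_torque": joint torques, N m; "ee_pos": TCP position; "orientation": TCP orientation; "ft_force": force on the tool from outside, world axes, zero at the start; "moment": the same for the moment, N m; "width": finger opening in mm; "grasp_force": force on a finger pad.
Only numpy, scipy, OpenCV 4.12 (cv2) and the standard library are available. Lean on these libraries where they do the work, as an engineer would, in place of code of your own. Each camera call takes 0.05 s, during which the arm holds its last target. There are 200 camera calls.

TASK

Unlock the white pail: take the pin key from its stand, set its tip in the round track of the lid and slide it gently along, on the side facing the robot, until it drops into the hidden key socket. Push it fully home, use it to turn the lid anticlockwise until the lid stops, and leave the key standing in the socket without disturbing the other things on the cart.

Things in the scene. Friction and masses are not known exactly. Their poses are not given: they have to be found in the camera images.
- pail: squat white plastic pail, fixed to the cart's deck, 216 mm across the shoulder, 155 mm high over all, wire bail folded down on its far side, and a white locking screw lid 176 mm across on top, concentric with it. Hard plastic: the key may not press or push on it with more than 30 N; 3 to 8 N is enough to feel the socket. Origin: centre of the underside, z up, x away from the robot, yaw within 0.2
- lid_top (a point): point on the pail's axis at the height of the lid's track floor, 150 mm above the deck; axes as the pail's. The track is a flat ring between the lid's raised centre disc (radius 46 mm, 4 mm higher than the track floor) and its raised outer rim (inner radius 64 mm, outer 88 mm, 5 mm higher). The middle of the track is 55 mm from the axis
- track_near (a point): point on the track floor's middle line on the pail's own -x side, facing the robot; not the socket. The socket, a round upright hole 13 mm wide on that middle line, lies anywhere within 0.9 rad (52 degrees) about the axis either side of it, new each time. A white spring plug fills it flush, so it cannot be seen; the plug yields at 0.4 to 0.9 N and stops 20 mm down: a pin fully home
- lid (a joint): turn of the lid in rad from fully shut (0, a stop) anticlockwise seen from above to the unlocked stop at 0.8, slightly springy. It tells nothing of the socket's place. The lid is stiff: it takes about 0.35 N m, that is 6 to 7 N on the key across the radius, and it stays where it is left. Rubbed clockwise it rests on its shut stop
- key: pin key standing upright in its stand. From the bottom: a steel pin 10 mm in diameter with a round end, 40 mm long, a collar 22 mm across and 6 mm thick, then a black head 44 mm tall (46 to 90 mm above the tip), 36 mm along the key's x and 24 mm along its y (grip it across y, about 68 mm above the tip). About 0.2 kg. Origin: the lowest point of the pin's round end, z up along the pin
- key_tip (a point): the lowest point of the key's pin (the key's origin)
- stand: grey plastic block 60 x 60 x 46 mm on a flat foot 100 mm long along y, fixed to the deck, to the left or to the right of the pail, with a 13 mm hole in its top in which the key stands, its collar resting on the block. Origin: centre of the underside
- jar: empty glass jar, 84 mm across its rim and 120 mm high, on the other side of the pail; bystander. Origin: centre of the underside
- spray: green spray bottle with white trigger head, 80 mm across, 242 mm high; bystander at the back. Origin: centre of the underside
- brush: bamboo hand brush 230 x 50 x 38 mm lying on the deck near the robot; bystander. Origin: under its neck, long axis x
- scraper: flat hard silicone scraper 185 x 95 x 14 mm lying on the deck near the robot; bystander. Origin: on the deck under it, where the handle meets the head; x from handle to head
- tin: closed tin 66 mm across, 110 mm high; bystander at the back. Origin: centre of the underside
- refill: white refill bottle 72 mm across, 190 mm high; bystander at the back. Origin: centre of the underside
- dish: small white soap dish, 110 mm across, 30 mm high; bystander behind the pail. Origin: centre of the underside
Mind the look-alikes: they are no part of the job. Of the things that look like the key, the smaller one is meant.

How it is judged:
By the outcome, as a careful person would: the job done as asked, in the order asked, and still so for the second after the job is handed in, with the robot touching nothing.
It also fails if it takes over 72 s, if anything falls off the work surface, if the arm or the gripper's body presses on something with over 40 N, if the wrist force passes 120 N, or if a joint passes its speed limit or range.

## Working session

There is one attempt and no reset: what is moved stays moved. The work goes in short steps, Python scripts to look and compute and a tool call to move; the robot and the scene stay as the last step left them, time stands still between calls to the robot, and variables do not carry over. Pictures are saved under pics/ and viewed, at most 10 in all, crops included, and the job is handed in when it is done.

Besides the shell and the picture viewer there is one more tool, called after ">>>" by a JSON object that holds its "op" and its "data", one argument or row to a line. step_arm: Moves the arm, as the interface text tells. Shift numbers are shares of 0.05 m and turn numbers shares of 4 degrees, none past 1 either way. Its arguments: {"type":"object","properties":{"targets":{"type":"array"}},"required":["targets"]}

```bash
mkdir -p pics; cat > h.py <<'E'
import numpy as np, cv2
from workcell import readout, get_image, ctrl
def save(n,f):
    d=get_image(n); cv2.imwrite('pics/'+f,d['pixels'][:,:,::-1]); np.savez('pics/'+f+'.npz',**d); return d
def ray(d,u,v):
    K=np.array(d['intrinsics']);E=np.array(d['extrinsics']);R=E[:3,:3];c=-R.T@E[:3,3]
    return c,R.T@np.linalg.solve(K,[u,v,1.])
def onz(d,u,v,z):
    c,r=ray(d,u,v); return c+r*(z-c[2])/r[2]
def proj(d,p):
    E=np.array(d['extrinsics']);q=np.array(d['intrinsics'])@(E[:3,:3]@np.array(p)+E[:3,3]);return q[:2]/q[2]
E
python3 - <<'E'
from h import *
a=save('top','top0.png');b=save('side','side0.png')
for d in(a,b): print(ray(d,256,192), d['intrinsics'][0])
o=readout.get_obs();print(o)
cv2.imwrite('pics/both.png',cv2.resize(np.vstack([a['pixels'],b['pixels']])[:,:,::-1],(400,600)))
E
```

```text
(array([ 418.95086165,   12.59338911, 1186.07090029]), array([ 0.10547601, -0.0201082 , -0.9942318 ])) [384.59184652   0.         257.97559783]
(array([ 325.44826467, -830.84673316, 1012.38334983]), array([ 0.18470336,  0.65800324, -0.73001206])) [487.80074515   0.         256.23533698]
{'t': 0.1, 'qpos': array([ 1.16800445e+00,  4.23781697e-01,  1.63063559e+00,  3.57079920e-06,
        1.08859566e+00, -1.89768762e-02]), 'qvel': array([-0.00185896, -0.00105428, -0.00264872, -0.00097288, -0.00153742,
        0.00048985]), 'joint_torque': array([ 9.49901223e-04, -5.45611060e+01, -2.74325806e+01,  6.45440631e-02,
        1.88633334e-02, -5.63497042e-05]), 'ee_pos': array([233.89769695, 579.30123475, 403.95981154]), 'orientation': array([-5.99146505e-01, -3.08362380e+00,  2.18031746e-03]), 'ft_force': array([0.44935524, 0.02993885, 0.03102598]), 'moment': array([ 0.02539122, -0.02882069, -0.03282854]), 'grasp_force': 0.0, 'width': 87.96236764437873}
```

View pics/top0.png

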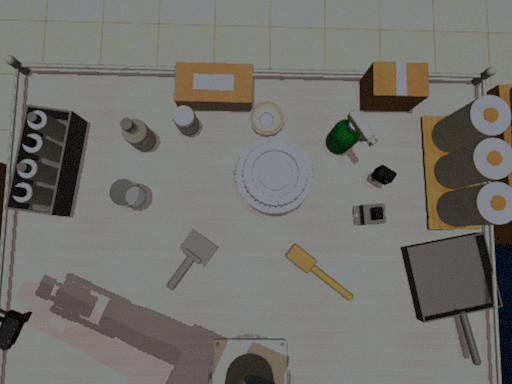

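View pics/side0.png

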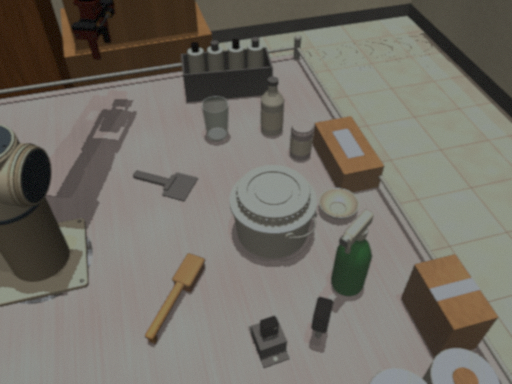

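The top view shows the lid at about (275,173). The jar is at (128,195), the brush at (318,272), the scraper at (192,258) and the spray at (347,133). Two things could be taken for the key: the black head on the grey stand at (377,213) top / (269,327) side, and the larger black thing standing free at (383,175) top / (322,315) side. The one in the stand is the smaller and fits the description. I'll check it in one close crop.

```bash
python3 - <<'E'
from h import *
a=cv2.imread('pics/top0.png');b=cv2.imread('pics/side0.png')
f=lambda i,x,y,w,h,s:cv2.resize(i[y:y+h,x:x+w],None,fx=s,fy=s,interpolation=cv2.INTER_CUBIC)
c1=f(a,340,155,70,75,4);c2=f(b,240,285,100,80,4);c3=f(a,225,130,100,90,4)
c4=f(b,220,160,100,100,3)
H=300
def pad(i): 
    o=np.zeros((max(360,i.shape[0]),i.shape[1],3),np.uint8)[:360];i=i[:360];o[:len(i)]=i;return o
im=np.hstack([pad(c1*1),pad(c2)]);im=np.clip(im.astype(float)*1.8,0,255).astype(np.uint8)
cv2.imwrite('pics/crop.png',im)
d=dict(np.load('pics/top0.png.npz'));s=dict(np.load('pics/side0.png.npz'))
for n,u,v,z in[('lid',275,173,152),('keyhead',377,213,130),('look',384,174,100),('jar',135,197,120),('spray',360,125,230)]: print(n,onz(d,u,v,z).round(0))
for n,u,v,z in[('lid',275,187,155),('keyhead',269,322,136)]:print(n,onz(s,u,v,z).round(0))
E
```

```text
lid [581. -59. 152.]
keyhead [ 477. -345.  130.]
look [ 592. -377.  100.]
jar [513. 325. 120.]
spray [ 697. -272.  230.]
lid [591. -55. 155.]
keyhead [ 477. -385.  136.]
```

View pics/crop.png

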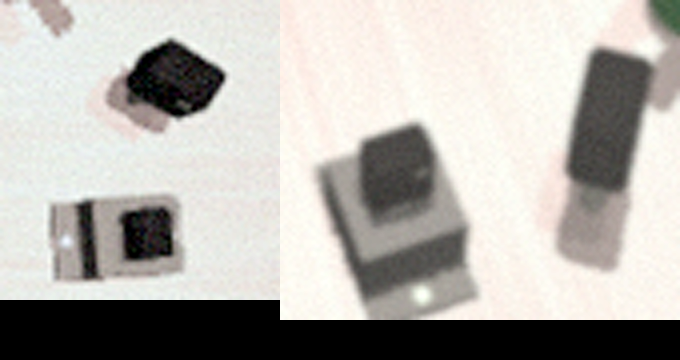

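The crop shows a short black head centred in the grey stand block, at top (377,213). The free-standing black thing at top (384,174) is taller and isn't in a stand, so it's the look-alike. The head spans z 52–96 while the key is in the stand, so I'll recompute at those heights with masks.

```bash
python3 - <<'E'
from h import *
d=dict(np.load('pics/top0.png.npz'));s=dict(np.load('pics/side0.png.npz'))
def tri(u1,u2):
    c1,r1=ray(d,*u1);c2,r2=ray(s,*u2)
    A=np.stack([r1,-r2],1);t=np.linalg.lstsq(A,c2-c1,rcond=None)[0];p,q=c1+r1*t[0],c2+r2*t[1];return ((p+q)/2).round(1),np.linalg.norm(p-q).round(1)
def blk(D,x,y,w,h,th):
    g=D['pixels'][y:y+h,x:x+w].max(2);m=(g<th).astype(np.uint8)
    n,l,st,ce=cv2.connectedComponentsWithStats(m)
    i=1+np.argmax(st[1:,4]);c=np.argwhere(l==i)[:,::-1]+[x,y]
    return ce[i]+[x,y],st[i],cv2.minAreaRect(c.astype(np.float32))
A=blk(d,365,195,25,35,30);B=blk(s,255,312,28,26,50)
print(A,B);print('head',tri(A[0],B[0]))
print(onz(d,*A[0],92),onz(s,*B[0],74))
# grey block from top: corners
g=d['pixels'][195:235,345:395].astype(int)
m=(d['pixels'].max(2)<150).astype(np.uint8);m[:,:350]=0;m[:200]=0;m[230:]=0;m[:,392:]=0
c=max(cv2.findContours(m,0,2)[0],key=cv2.contourArea);r=cv2.minAreaRect(c);print(r,cv2.boxPoints(r))
for p in cv2.boxPoints(r):print(onz(d,*p,46).round(0),onz(d,*p,4).round(0))
# lid
im=cv2.cvtColor(d['pixels'],cv2.COLOR_RGB2GRAY)[125:225,225:325]
e=cv2.HoughCircles(cv2.resize(im,None,fx=4,fy=4,interpolation=2),cv2.HOUGH_GRADIENT_ALT,1,20,param1=150,param2=.7,minRadius=60,maxRadius=190)
print(e if e is None else (e[0]/4+[225,125,0]))
E
```

```text
(array([376.296, 213.304]), array([  6,  12,  12,  13, 125], dtype=int32), ((376.2692565917969, 213.15386962890625), (11.287160873413086, 11.411194801330566), 82.87498474121094)) (array([268.51310861, 327.32209738]), array([  6,   5,  17,  21, 267], dtype=int32), ((268.5000305175781, 327.5), (17.076295852661133, 18.34120750427246), 71.56504821777344))
head (array([ 481.8, -363.2,   69.9]), np.float64(4.2))
[ 478.50533982 -355.37440629   92.        ] [ 483.23142983 -365.35173489   74.        ]
((370.4999694824219, 214.5), (40.99999237060547, 28.999996185302734), -0.0) [[349.99997 229.     ]
 [349.99997 200.     ]
 [390.99997 200.     ]
 [390.99997 229.     ]]
[ 433. -291.   46.] [ 434. -302.    4.]
[ 520. -292.   46.] [ 524. -304.    4.]
[ 522. -416.   46.] [ 525. -432.    4.]
[ 435. -414.   46.] [ 435. -430.    4.]
None
```

```bash
python3 - <<'E'
import cv2,numpy as np
a=cv2.imread('pics/top0.png')[125:225,225:325];b=cv2.imread('pics/side0.png')[155:255,225:325]
f=lambda i:cv2.resize(cv2.normalize(i,None,0,255,cv2.NORM_MINMAX),(400,400),interpolation=2)
cv2.imwrite('pics/lid.png',np.hstack([f(a),f(b)]))
E
```

```text
(no output)
```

View pics/lid.png

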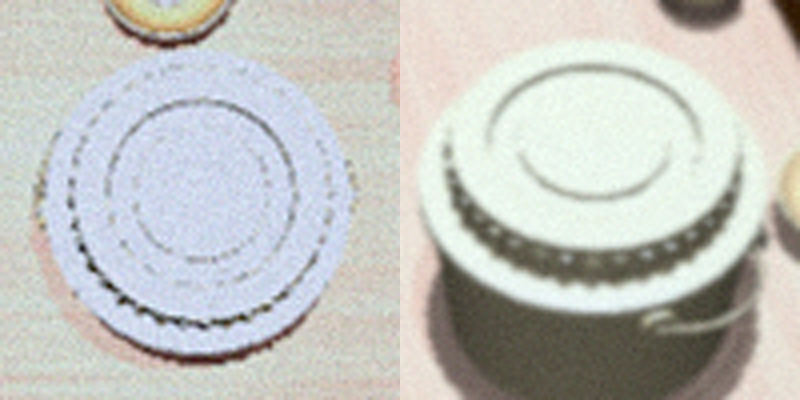

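The crop shows the raised-rim and disc arcs on the lid, concentric at about top (275.0,173.2). In the side view the far rim arc is at (273.6,171.1) and the near disc arc at (272.9,204.4). I'll start moving toward the key and check the lid centre from the side view.

>>> {"op": "step_arm", "data": {
  "targets": [
    [[1, -0.5, 0, 0, 0, 0.92, 1], [1, -0.9, 0, 0, 0, 0.92, 1], [1, -1, 0, 0, 0, 0.92, 1], [0.5, -1, 0, 0, 0, 0.92, 1], [0.3, -1, 0, 0, 0, 0.92, 1]]
  ]
}}

```text
t: 0.72
ee_pos: [415.7, 366.7, 404.3]
orientation: [-0.096, -3.14, 0.001]
ft_force: [1.0, -1.0, 0.4]
width: 87.7
grasp_force: 0.0
```

>>> {"op": "step_arm", "data": {
  "targets": [
    [[0.1, -1, 0, 0, 0, 0.92, 1], [0.1, -1, 0, 0, 0, 0, 1], [0.1, -1, 0, 0, 0, 0, 1], [0.1, -1, 0, 0, 0, 0, 1], [0.1, -1, 0, 0, 0, 0, 1]]
  ]
}}

```text
t: 1.35
ee_pos: [439.5, 116.9, 404.6]
orientation: [0.003, -3.141, 0.0]
ft_force: [0.2, -0.0, -0.1]
width: 87.6
grasp_force: 0.0
```

>>> {"op": "step_arm", "data": {
  "targets": [
    [[0.1, -1, 0, 0, 0, 0, 1], [0.1, -1, 0, 0, 0, 0, 1], [0.1, -1, 0, 0, 0, 0, 1], [0.1, -1, 0, 0, 0, 0, 1], [0.1, -1, 0, 0, 0, 0, 1]]
  ]
}}

```text
t: 1.98
ee_pos: [464.4, -133.2, 404.6]
orientation: [0.002, -3.141, -0.0]
ft_force: [-0.7, 0.5, 0.7]
width: 87.8
grasp_force: 0.0
```

```bash
python3 - <<'E'
from h import *
s=dict(np.load('pics/side0.png.npz'));d=dict(np.load('pics/top0.png.npz'))
D=np.array([.315,.949])
print(onz(s,273.6,171.1,155)[:2]-64*D, onz(s,272.9,204.4,154)[:2]+46*D, onz(d,275,173.2,154))
o=readout.get_obs();print(o['t'],o['ee_pos'],o['orientation'],o['qpos'])
E
```

```text
[584.1405106 -61.5759141] [584.61306686 -62.74856296] [580.53588533 -59.28774373 154.        ]
1.975 [ 464.44448788 -133.16373847  404.58248085] [ 2.25397479e-03 -3.14147102e+00 -1.90230195e-04] [-3.03878764e-01  2.14293864e-01  1.93603706e+00  9.47654249e-05
  9.91413314e-01 -1.87616196e+00]
```

>>> {"op": "step_arm", "data": {
  "targets": [
    [[0.1, -1, -0.2, 0, 0, 0, 1], [0.1, -1, -0.2, 0, 0, 0, 1], [0.1, -1, -0.3, 0, 0, 0, 1], [0.04, -1, -0.3, 0, 0, 0, 1], [0, -0.6, -0.3, 0, 0, 0, 1]]
  ]
}}

```text
t: 2.6
ee_pos: [481.4, -363.7, 338.8]
orientation: [0.0, -3.142, 0.0]
ft_force: [-0.0, -0.5, 0.3]
width: 87.8
grasp_force: 0.0
```

```bash
python3 - <<'E'
from h import *
o=readout.get_obs();print(o['t'],o['ee_pos'],o['orientation'])
w=save('wrist','w1.png')
print(ray(w,256,192),w['intrinsics'][0],proj(w,[481,-363,96]),proj(w,[582,-60,154]))
E
```

```text
2.6 [ 481.41802541 -363.72426401  338.78004198] [ 3.11273747e-04 -3.14153394e+00  1.43410208e-04]
(array([ 406.96714166, -363.91926751,  319.33316814]), array([ 0.29172506,  0.00320838, -0.95671769])) [343.62163256   0.         255.02521012] [256.2506918  200.29843852] [760.00459443 389.49514739]
```

View pics/w1.png

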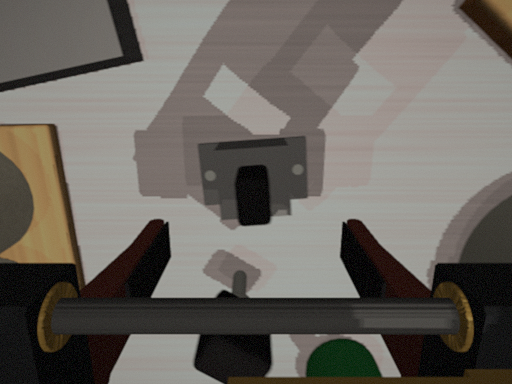

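The wrist view shows the black key head at (253,195) in the grey stand, between the fingers. The look-alike, lower down at (235,335), is clear of them. I'll refine the head's position and yaw.

```bash
python3 - <<'E'
from h import *
w=dict(np.load('pics/w1.png.npz'))
g=w['pixels'].max(2)[155:235,220:285]
m=(cv2.GaussianBlur(g,(3,3),0)<30).astype(np.uint8)
c=max(cv2.findContours(m,0,1)[0],key=cv2.contourArea).reshape(-1,2)+[220,155]
r=cv2.minAreaRect(c.astype(np.int32));b=cv2.boxPoints(r);print(r,b.round(1))
P=np.array([onz(w,*p,96) for p in b]);print(P.round(1))
b=b[np.argsort(b[:,1])]
f=P[np.argsort(-P[:,0])][:2];print('far edge',f.round(1),'ctr',f.mean(0)-[18,0,0], np.degrees(np.arctan2(f[0,0]-f[1,0],f[0,1]-f[1,1])))
E
```

```text
((252.29653930664062, 194.5413818359375), (58.42841339111328, 32.590721130371094), 86.633544921875) [[234.3 166.3]
 [266.8 164.4]
 [270.3 222.7]
 [237.7 224.7]]
[[ 457.2 -377.6   96. ]
 [ 455.9 -356.    96. ]
 [ 497.5 -353.2   96. ]
 [ 498.9 -375.9   96. ]]
far edge [[ 498.9 -375.9   96. ]
 [ 497.5 -353.2   96. ]] ctr [ 480.18516721 -364.57060696   96.        ] 176.458714892226
```

>>> {"op": "step_arm", "data": {
  "targets": [
    [[-0.02, -0.02, -0.3, 0, 0, 0.87, 1], [0, 0, -0.5, 0, 0, 0, 1], [0, 0, -0.5, 0, 0, 0, 1], [0, 0, -0.5, 0, 0, 0, 1], [0, 0, -0.23, 0, 0, 0, 1]]
  ]
}}

```text
t: 3.28
ee_pos: [480.2, -361.8, 236.7]
orientation: [0.098, -3.138, -0.003]
ft_force: [-0.1, 0.3, 0.1]
width: 88.1
grasp_force: 0.0
```

>>> {"op": "step_arm", "data": {
  "targets": [
    [[0, 0, 0, 0, 0, 0, 0], [0, 0, 0, 0, 0, 0, 0], [0, 0, 0, 0, 0, 0, 0], [0, 0, 0, 0, 0, 0, 0], [0, 0, 0, 0, 0, 0, 0]]
  ]
}}

```text
t: 3.9
ee_pos: [480.7, -362.5, 238.5]
orientation: [-0.098, 3.14, -0.001]
ft_force: [-0.2, 0.3, 0.5]
width: 41.1
grasp_force: 0.0
```

>>> {"op": "step_arm", "data": {
  "targets": [
    [[0, 0, 0, 0, 0, 0, 0], [0, 0, 0, 0, 0, 0, 0], [0, 0, 0, 0, 0, 0, 0], [0, 0, 0, 0, 0, 0, 0], [0, 0, 0, 0, 0, 0, 0]]
  ]
}}

```text
t: 4.53
ee_pos: [480.7, -362.7, 238.3]
orientation: [-0.098, 3.14, -0.001]
ft_force: [-0.3, -3.2, -0.9]
width: 23.9
grasp_force: 30.0
```

```bash
python3 - <<'E'
from h import *
for i in range(3):
  o=readout.get_obs();print(o['ee_pos'],o['orientation'],o['ft_force'],o['moment'],o['width'],o['grasp_force'])
E
```

```text
[ 480.69304158 -362.71764425  238.27014838] [-9.78466727e-02  3.13976644e+00 -8.19102925e-04] [-0.25742781 -3.16610484 -0.92272565] [-0.5500056   0.08353616 -0.01780508] 23.944320176689914 29.991194307804108
[ 480.69304158 -362.71764425  238.27014838] [-9.78466727e-02  3.13976644e+00 -8.19102925e-04] [-0.25742781 -3.16610484 -0.92272565] [-0.5500056   0.08353616 -0.01780508] 23.944320176689914 29.991194307804108
[ 480.69304158 -362.71764425  238.27014838] [-9.78466727e-02  3.13976644e+00 -8.19102925e-04] [-0.25742781 -3.16610484 -0.92272565] [-0.5500056   0.08353616 -0.01780508] 23.944320176689914 29.991194307804108
```

>>> {"op": "step_arm", "data": {
  "targets": [
    [[0, 0, 0.15, 0, 0, 0, 0], [0, 0, 0.4, 0, 0, 0, 0], [0, 0, 0.6, 0, 0, 0, 0], [0, 0, 0.8, 0, 0, 0, 0], [0, 0, 0.8, 0, 0, 0, 0]]
  ]
}}

```text
t: 5.15
ee_pos: [480.2, -361.8, 376.2]
orientation: [0.098, -3.138, -0.003]
ft_force: [0.3, -0.9, -2.2]
width: 23.8
grasp_force: 30.0
```

>>> {"op": "step_arm", "data": {
  "targets": [
    [[0, 0, 0.8, 0, 0, 0, 0], [0, 0.3, 0.05, 0, 0, 0, 0], [0, 0.5, 0, 0, 0, 0, 0], [0, 0.2, 0, 0, 0, 0, 0], [0, 0, 0, 0, 0, 0, 0]]
  ]
}}

```text
t: 5.78
ee_pos: [480.6, -311.1, 416.9]
orientation: [0.101, -3.138, -0.002]
ft_force: [0.1, -0.6, -1.5]
width: 23.9
grasp_force: 30.0
```

```bash
python3 - <<'E'
from h import *
from scipy.spatial.transform import Rotation as R
o=readout.get_obs();print(o)
p=o['ee_pos'];z=R.from_rotvec(o['orientation']).as_matrix()[:,2]
tip=p+231*z
w=save('wrist','w2.png');s=save('side','s2.png');t=save('top','t2.png')
print(tip)
for d in(w,s,t):print(proj(d,tip),proj(d,p+185*z))
u,v=proj(s,p+195*z).astype(int)
c=cv2.resize(s['pixels'][v-55:v+55,u-60:u+60][:,:,::-1],None,fx=4,fy=4,interpolation=2)
c=np.clip(c*1.5,0,255).astype(np.uint8);ww=w['pixels'][:,:,::-1][100:384,140:400]
ww=cv2.resize(ww,None,fx=440/284,fy=440/284)
im=np.hstack([c,ww]);im=cv2.resize(im,(800,int(im.shape[0]*800/im.shape[1])));print(u,v,im.shape);cv2.imwrite('pics/k2.png',im)
E
```

```text
{'t': 5.775, 'qpos': array([-5.95269647e-01,  3.32762700e-01,  1.73696518e+00,  2.82551516e-05,
        1.07439684e+00, -2.23015856e+00]), 'qvel': array([-0.01697475,  0.00414816, -0.026711  , -0.00500772, -0.00161674,
       -0.00937405]), 'joint_torque': array([ 5.90839349e-01, -5.01692462e+01, -2.72776276e+01,  3.51197622e-02,
        1.20149427e-01,  9.42381425e-02]), 'ee_pos': array([ 480.55524507, -311.06326473,  416.89576034]), 'orientation': array([ 1.00572754e-01, -3.13794507e+00, -2.36465391e-03]), 'ft_force': array([ 0.11602373, -0.56468583, -1.54748937]), 'moment': array([-0.01119042,  0.00356316,  0.03539344]), 'grasp_force': 29.99089390039444, 'width': 23.91128907745278}
[ 480.07416088 -310.73053602  185.89650093]
[255.23541616 206.61324584] [255.3684934  235.90373501]
[260.17882482 276.53046336] [260.38158262 263.25552004]
[371.30317402 210.69320571] [377.19767778 209.61048797]
260 266 (398, 800, 3)
```

View pics/k2.png

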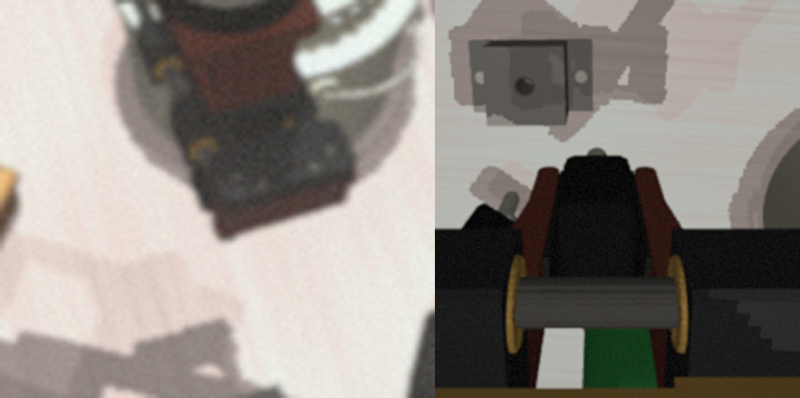

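The wrist view shows the key straight in the fingers and the stand empty, with its hole visible. The pin tip is at about (255,208), and I predicted (255,207). Next I'll go to the right end of the near arc and look from close by.

>>> {"op": "step_arm", "data": {
  "targets": [
    [[0.2, 0.6, 0, 0, 0, 0, 0], [0.4, 1, 0, 0, 0, 0, 0], [0.4, 1, 0, 0, 0, 0, 0], [0.34, 0.9, 0, 0, 0, 0, 0], [0.2, 0.52, -0.1, 0, 0, 0, 0]]
  ]
}}

```text
t: 6.55
ee_pos: [558.6, -110.0, 413.3]
orientation: [-0.099, 3.139, -0.0]
ft_force: [0.4, -0.3, -2.6]
width: 24.2
grasp_force: 30.0
```

>>> {"op": "step_arm", "data": {
  "targets": [
    [[0, 0, -0.2, 0, 0, 0, 0], [0, 0, -0.1, 0, 0, 0, 0], [0, 0, 0, 0, 0, 0, 0], [0, 0, 0, 0, 0, 0, 0], [0, 0, 0, 0, 0, 0, 0]]
  ]
}}

```text
t: 7.18
ee_pos: [557.6, -112.0, 398.5]
orientation: [-0.097, 3.14, -0.0]
ft_force: [0.7, 0.1, -2.8]
width: 23.6
grasp_force: 30.0
```

```bash
cat >> h.py <<'E'
from scipy.spatial.transform import Rotation as R
def st():
    o=readout.get_obs();p=o['ee_pos'];z=R.from_rotvec(o['orientation']).as_matrix()[:,2];tip=p+231*z
    r=tip[:2]-np.array([582.5,-60.5])
    print('t',o['t'],'tcp',p.round(1),'tip',tip.round(1),'rad',np.hypot(*r).round(1),'ang',(np.degrees(np.arctan2(r[1],r[0]))%360).round(1),'F',o['ft_force'].round(1),'M',o['moment'].round(2),'w',round(o['width'],1)); return o,tip
E
python3 - <<'E'
from h import *
o,tip=st();w=save('wrist','w3.png')
print(proj(w,tip),proj(w,[582.5,-60.5,154]))
a=w['pixels'][:,:,::-1].copy();a=np.clip(a*1.3,0,255).astype(np.uint8)
cv2.imwrite('pics/w3b.png',cv2.resize(a,(800,600)))
E
```

```text
t 7.175 tcp [ 557.6 -112.   398.5] tip [ 557.7 -112.1  167.5] rad 57.2 ang 244.3 F [ 0.7  0.1 -2.8] M [0.01 0.08 0.01] w 23.6
[255.20917517 206.573683  ] [325.46284501 237.21451665]
```

View pics/w3b.png

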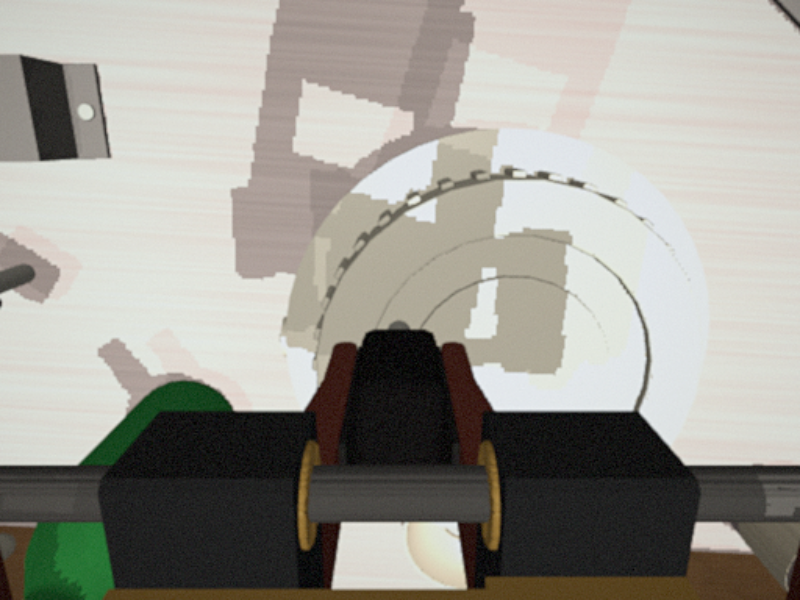

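The wrist view shows the pin tip at about (255,207) in native pixels, between the rim arc and the disc arc. The near point of the rim arc is at about (334,151), its right edge at (415,227), and the near point of the disc arc at (330,177).

```bash
python3 - <<'E'
from h import *
w=dict(np.load('pics/w3.png.npz'))
S=1.5625
pts=[(380,330),(410,280),(450,252),(525,235),(600,262),(640,315),(649,355),(637,408)]
P=np.array([onz(w,u/S,v/S,155 if u<560 else 152.5)[:2] for u,v in pts]);print(P.round(1))
from scipy.optimize import least_squares as L
for r in(64,):
  s=L(lambda c:np.hypot(*(P-c).T)-r,[582,-60],loss='soft_l1');print(s.x,s.fun.round(1))
q=[(425,325),(440,302),(465,284),(515,276),(560,285),(590,305)]
Q=np.array([onz(w,u/S,v/S,153)[:2] for u,v in q]);s=L(lambda c:np.hypot(*(Q-c).T)-46,[582,-60]);print(s.x,s.fun.round(1))
E
```

```text
[[ 566.  -119.9]
 [ 542.3 -108.1]
 [ 529.   -92. ]
 [ 519.8  -61. ]
 [ 530.   -26.6]
 [ 552.9   -4.9]
 [ 571.7    2.7]
 [ 598.4    2.1]]
[584.44751255 -59.99074879] [-1.3 -0.  -0.   0.6 -0.1 -0.5 -0.  -0.3]
[583.42381783 -59.68384794] [-0.9  0.6  1.  -0.8 -0.4  0.4]
```

```bash
sed -i 's/582.5,-60.5/583.6,-60.0/' h.py
```

>>> {"op": "step_arm", "data": {
  "targets": [
    [[0.02, 0.03, -0.1, 0, 0, 0, 0], [0, 0, -0.1, 0, 0, 0, 0], [0, 0, -0.08, 0, 0, 0, 0], [0, 0, 0, 0, 0, 0, 0], [0, 0, 0, 0, 0, 0, 0]]
  ]
}}

```text
t: 7.85
ee_pos: [558.7, -110.0, 384.2]
orientation: [-0.098, 3.14, -0.0]
ft_force: [-0.3, 0.2, -2.0]
width: 24.0
grasp_force: 30.0
```

>>> {"op": "step_arm", "data": {
  "targets": [
    [[0, 0, -0.02, 0, 0, 0, 0], [0, 0, -0.02, 0, 0, 0, 0], [0, 0, 0, 0, 0, 0, 0], [0, 0, 0, 0, 0, 0, 0], [0, 0, 0, 0, 0, 0, 0]]
  ]
}}

```text
t: 8.48
ee_pos: [558.6, -110.0, 382.2]
orientation: [0.098, -3.14, 0.0]
ft_force: [-0.2, -0.2, -2.1]
width: 23.9
grasp_force: 30.0
```

>>> {"op": "step_arm", "data": {
  "targets": [
    [[0, 0, -0.02, 0, 0, 0, 0], [0, 0, 0, 0, 0, 0, 0], [0, 0, 0, 0, 0, 0, 0], [0, 0, 0, 0, 0, 0, 0], [0, 0, 0, 0, 0, 0, 0]]
  ]
}}

```text
t: 9.1
ee_pos: [558.7, -110.0, 381.6]
orientation: [-0.098, 3.14, -0.0]
ft_force: [-0.8, 0.9, 5.6]
width: 24.0
grasp_force: 30.0
```

>>> {"op": "step_arm", "data": {
  "targets": [
    [[0, 0, -0.01, 0, 0, 0, 0], [0, 0, 0, 0, 0, 0, 0], [0, 0, 0, 0, 0, 0, 0], [0, 0, 0, 0, 0, 0, 0], [0, 0, 0, 0, 0, 0, 0]]
  ]
}}

```text
t: 9.72
ee_pos: [558.7, -110.0, 381.5]
orientation: [-0.098, 3.139, -0.0]
ft_force: [-2.8, 0.8, 8.6]
width: 24.1
grasp_force: 30.0
```

```bash
python3 -c "
from h import *
st()"
```

```text
t 9.725 tcp [ 558.7 -110.   381.5] tip [ 558.9 -110.1  150.5] rad 55.8 ang 243.7 F [-2.8  0.8  8.6] M [ 0.13  0.7  -0.  ] w 24.1
```

```bash
python3 - <<'E'
import numpy as np
c=np.array([583.6,-60]);p=np.array([558.8,-110.])
for i in range(1,25):
    a=np.radians(243.7-5.25*i);q=c+55*np.array([np.cos(a),np.sin(a)]);d=((q-p)/50/4).round(3);p=p+d*200;print(i,d,p.round(1))
E
```

```text
1 [-0.02   0.016] [ 554.8 -106.8]
2 [-0.021  0.014] [ 550.6 -104. ]
3 [-0.019  0.016] [ 546.8 -100.8]
4 [-0.018  0.018] [543.2 -97.2]
5 [-0.016  0.019] [540.  -93.4]
6 [-0.015  0.02 ] [537.  -89.4]
7 [-0.012  0.022] [534.6 -85. ]
8 [-0.011  0.023] [532.4 -80.4]
9 [-0.008  0.024] [530.8 -75.6]
10 [-0.006  0.025] [529.6 -70.6]
11 [-0.004  0.024] [528.8 -65.8]
12 [-0.001  0.026] [528.6 -60.6]
13 [0.001 0.025] [528.8 -55.6]
14 [0.003 0.025] [529.4 -50.6]
15 [0.005 0.024] [530.4 -45.8]
16 [0.008 0.024] [532. -41.]
17 [0.01  0.024] [534.  -36.2]
18 [0.012 0.022] [536.4 -31.8]
19 [0.014 0.021] [539.2 -27.6]
20 [0.015 0.02 ] [542.2 -23.6]
21 [0.018 0.018] [545.8 -20. ]
22 [0.019 0.016] [549.6 -16.8]
23 [0.02  0.015] [553.6 -13.8]
24 [0.022 0.012] [558.  -11.4]
```

>>> {"op": "step_arm", "data": {
  "targets": [
    [[0, 0, 0.01, 0, 0, 0, 0], [0, 0, 0, 0, 0, 0, 0], [0, 0, 0, 0, 0, 0, 0], [0, 0, 0, 0, 0, 0, 0], [0, 0, 0, 0, 0, 0, 0]]
  ]
}}

```text
t: 10.35
ee_pos: [558.7, -110.0, 381.6]
orientation: [-0.098, 3.14, -0.0]
ft_force: [-1.8, 0.2, 5.8]
width: 23.5
grasp_force: 30.0
```

>>> {"op": "step_arm", "data": {
  "targets": [
    [[-0.02, 0.016, 0, 0, 0, 0, 0], [-0.02, 0.016, 0, 0, 0, 0, 0], [-0.02, 0.016, 0, 0, 0, 0, 0], [-0.02, 0.016, 0, 0, 0, 0, 0], [0, 0, 0, 0, 0, 0, 0]]
  ]
}}

```text
t: 10.98
ee_pos: [555.0, -106.7, 381.6]
orientation: [-0.098, 3.139, -0.0]
ft_force: [3.2, -1.5, 5.5]
width: 23.8
grasp_force: 30.0
```

>>> {"op": "step_arm", "data": {
  "targets": [
    [[-0.021, 0.014, 0, 0, 0, 0, 0], [-0.021, 0.014, 0, 0, 0, 0, 0], [-0.021, 0.014, 0, 0, 0, 0, 0], [-0.021, 0.014, 0, 0, 0, 0, 0], [0, 0, 0, 0, 0, 0, 0]]
  ]
}}

```text
t: 11.6
ee_pos: [550.6, -103.8, 381.5]
orientation: [-0.098, 3.139, 0.0]
ft_force: [3.3, -1.0, 5.6]
width: 24.0
grasp_force: 30.0
```

>>> {"op": "step_arm", "data": {
  "targets": [
    [[-0.019, 0.016, 0, 0, 0, 0, 0], [-0.019, 0.016, 0, 0, 0, 0, 0], [-0.019, 0.016, 0, 0, 0, 0, 0], [-0.019, 0.016, 0, 0, 0, 0, 0], [0, 0, 0, 0, 0, 0, 0]]
  ]
}}

```text
t: 12.22
ee_pos: [546.9, -100.7, 381.6]
orientation: [-0.098, 3.139, -0.0]
ft_force: [3.4, -1.9, 6.0]
width: 24.2
grasp_force: 30.0
```

>>> {"op": "step_arm", "data": {
  "targets": [
    [[-0.018, 0.018, 0, 0, 0, 0, 0], [-0.018, 0.018, 0, 0, 0, 0, 0], [-0.018, 0.018, 0, 0, 0, 0, 0], [-0.018, 0.018, 0, 0, 0, 0, 0], [0, 0, 0, 0, 0, 0, 0]]
  ]
}}

```text
t: 12.85
ee_pos: [543.2, -97.2, 381.6]
orientation: [-0.098, 3.139, -0.0]
ft_force: [3.8, -2.1, 6.4]
width: 23.8
grasp_force: 30.0
```

>>> {"op": "step_arm", "data": {
  "targets": [
    [[-0.016, 0.019, 0, 0, 0, 0, 0], [-0.016, 0.019, 0, 0, 0, 0, 0], [-0.016, 0.019, 0, 0, 0, 0, 0], [-0.016, 0.019, 0, 0, 0, 0, 0], [0, 0, 0, 0, 0, 0, 0]]
  ]
}}

```text
t: 13.48
ee_pos: [540.0, -93.4, 381.5]
orientation: [-0.098, 3.139, -0.0]
ft_force: [3.4, -2.3, 5.7]
width: 23.9
grasp_force: 30.0
```

>>> {"op": "step_arm", "data": {
  "targets": [
    [[-0.015, 0.02, 0, 0, 0, 0, 0], [-0.015, 0.02, 0, 0, 0, 0, 0], [-0.015, 0.02, 0, 0, 0, 0, 0], [-0.015, 0.02, 0, 0, 0, 0, 0], [0, 0, 0, 0, 0, 0, 0]]
  ]
}}

```text
t: 14.1
ee_pos: [537.0, -89.5, 381.6]
orientation: [-0.098, 3.139, -0.001]
ft_force: [3.4, -2.4, 6.2]
width: 24.2
grasp_force: 30.0
```

>>> {"op": "step_arm", "data": {
  "targets": [
    [[-0.012, 0.022, 0, 0, 0, 0, 0], [-0.012, 0.022, 0, 0, 0, 0, 0], [-0.012, 0.022, 0, 0, 0, 0, 0], [-0.012, 0.022, 0, 0, 0, 0, 0], [0, 0, 0, 0, 0, 0, 0]]
  ]
}}

```text
t: 14.72
ee_pos: [533.3, -84.5, 379.9]
orientation: [0.098, -3.136, -0.002]
ft_force: [-1.3, 1.0, -2.0]
width: 23.6
grasp_force: 30.0
```

>>> {"op": "step_arm", "data": {
  "targets": [
    [[-0.011, 0.023, 0, 0, 0, 0, 0], [-0.011, 0.023, 0, 0, 0, 0, 0], [-0.011, 0.023, 0, 0, 0, 0, 0], [-0.011, 0.023, 0, 0, 0, 0, 0], [0, 0, 0, 0, 0, 0, 0]]
  ]
}}

```text
t: 15.35
ee_pos: [532.2, -80.3, 381.2]
orientation: [0.098, -3.14, -0.0]
ft_force: [-0.6, 0.8, -2.2]
width: 24.0
grasp_force: 30.0
```

At (534.6,-85) and (532.4,-80.4) the vertical load vanished, so the socket lies between them. I'll go back to the midpoint and probe down.

>>> {"op": "step_arm", "data": {
  "targets": [
    [[0.01, -0.022, 0, 0, 0, 0, 0], [0.01, -0.022, 0, 0, 0, 0, 0], [0, 0, 0, 0, 0, 0, 0], [0, 0, -0.02, 0, 0, 0, 0], [0, 0, 0, 0, 0, 0, 0]]
  ]
}}

```text
t: 15.98
ee_pos: [533.3, -82.6, 380.1]
orientation: [0.098, -3.14, 0.0]
ft_force: [-0.1, -0.6, -2.4]
width: 23.7
grasp_force: 30.0
```

```bash
python3 -c "
from h import *
st()"
```

```text
t 15.975 tcp [533.3 -82.6 380.1] tip [533.2 -82.6 149.1] rad 55.2 ang 204.2 F [-0.1 -0.6 -2.4] M [-0.02 -0.03  0.01] w 23.7
```

>>> {"op": "step_arm", "data": {
  "targets": [
    [[0, 0, -0.02, 0, 0, 0, 0], [0, 0, -0.02, 0, 0, 0, 0], [0, 0, 0, 0, 0, 0, 0], [0, 0, 0, 0, 0, 0, 0], [0, 0, 0, 0, 0, 0, 0]]
  ]
}}

```text
t: 16.6
ee_pos: [533.0, -82.5, 377.9]
orientation: [0.098, -3.139, -0.0]
ft_force: [-2.2, 1.7, -2.2]
width: 23.5
grasp_force: 30.0
```

>>> {"op": "step_arm", "data": {
  "targets": [
    [[0, 0, -0.02, 0, 0, 0, 0], [0, 0, -0.02, 0, 0, 0, 0], [0, 0, 0, 0, 0, 0, 0], [0, 0, 0, 0, 0, 0, 0], [0, 0, 0, 0, 0, 0, 0]]
  ]
}}

```text
t: 17.23
ee_pos: [532.9, -82.5, 375.9]
orientation: [0.098, -3.139, -0.001]
ft_force: [-4.1, 2.6, 0.6]
width: 23.9
grasp_force: 30.0
```

>>> {"op": "step_arm", "data": {
  "targets": [
    [[-0.02, 0.012, 0, 0, 0, 0, 0], [0, 0, 0, 0, 0, 0, 0], [0, 0, -0.02, 0, 0, 0, 0], [0, 0, -0.02, 0, 0, 0, 0], [0, 0, 0, 0, 0, 0, 0]]
  ]
}}

```text
t: 17.85
ee_pos: [532.4, -82.0, 374.2]
orientation: [-0.098, 3.14, -0.0]
ft_force: [-2.6, -0.1, -1.1]
width: 23.9
grasp_force: 30.0
```

```bash
python3 -c "
from h import *
st()"
```

```text
t 17.85 tcp [532.4 -82.  374.2] tip [532.5 -82.1 143.2] rad 55.7 ang 203.3 F [-2.6 -0.1 -1.1] M [-0.06  0.42 -0.  ] w 23.9
```

>>> {"op": "step_arm", "data": {
  "targets": [
    [[-0.016, 0, 0, 0, 0, 0, 0], [0, 0, -0.03, 0, 0, 0, 0], [0, 0, -0.03, 0, 0, 0, 0], [0, 0, -0.02, 0, 0, 0, 0], [0, 0, 0, 0, 0, 0, 0]]
  ]
}}

```text
t: 18.48
ee_pos: [531.5, -82.0, 370.1]
orientation: [-0.098, 3.14, 0.0]
ft_force: [-0.2, -0.4, -1.7]
width: 24.1
grasp_force: 30.0
```

>>> {"op": "step_arm", "data": {
  "targets": [
    [[0, 0, -0.02, 0, 0, 0, 0], [0, 0, -0.02, 0, 0, 0, 0], [0, 0, -0.02, 0, 0, 0, 0], [0, 0, 0, 0, 0, 0, 0], [0, 0, 0, 0, 0, 0, 0]]
  ]
}}

```text
t: 19.1
ee_pos: [531.4, -82.0, 367.2]
orientation: [0.098, -3.14, -0.0]
ft_force: [-0.1, 0.3, -1.2]
width: 23.8
grasp_force: 30.0
```

Now 5.6 mm remain before the pin is home.

>>> {"op": "step_arm", "data": {
  "targets": [
    [[0, 0, -0.03, 0, 0, 0, 0], [0, 0, -0.03, 0, 0, 0, 0], [0, 0, -0.02, 0, 0, 0, 0], [0, 0, -0.01, 0, 0, 0, 0], [0, 0, 0, 0, 0, 0, 0]]
  ]
}}

```text
t: 19.73
ee_pos: [531.4, -82.0, 362.6]
orientation: [0.098, -3.14, -0.0]
ft_force: [-0.3, 0.8, -1.4]
width: 24.3
grasp_force: 30.0
```

>>> {"op": "step_arm", "data": {
  "targets": [
    [[0, 0, -0.015, 0, 0, 0, 0], [0, 0, -0.015, 0, 0, 0, 0], [0, 0, 0, 0, 0, 0, 0], [0, 0, 0, 0, 0, 0, 0], [0, 0, 0, 0, 0, 0, 0]]
  ]
}}

```text
t: 20.35
ee_pos: [531.5, -82.0, 361.4]
orientation: [-0.098, 3.14, -0.0]
ft_force: [-1.3, -0.0, 4.6]
width: 23.9
grasp_force: 30.0
```

```bash
python3 -c "
from h import *
st()"
```

```text
t 20.35 tcp [531.5 -82.  361.4] tip [531.5 -82.  130.4] rad 56.5 ang 202.9 F [-1.3 -0.   4.6] M [0.05 0.28 0.06] w 23.9
```

The pin is home, 20 mm down with about 6 N on it. Next I'll work out the arc for the anticlockwise turn.

```bash
python3 - <<'E'
import numpy as np
c=np.array([583.2,-60.1]);p=np.array([531.5,-82.]);r=p-c;a0=np.arctan2(r[1],r[0])%(2*np.pi);R=np.hypot(*r)
print(R,np.degrees(a0))
for i in range(1,9):
    a=a0+np.radians(8*i);q=c+R*np.array([np.cos(a),np.sin(a)]);d=((q-p)/50/5).round(3);p=p+d*250;print(i,d,p.round(1))
E
```

```text
56.147128154519216 202.95740296932397
1 [ 0.014 -0.028] [535. -89.]
2 [ 0.018 -0.026] [539.5 -95.5]
3 [ 0.022 -0.023] [ 545.  -101.2]
4 [ 0.024 -0.019] [ 551. -106.]
5 [ 0.027 -0.016] [ 557.8 -110. ]
6 [ 0.029 -0.013] [ 565.  -113.2]
7 [ 0.03  -0.008] [ 572.5 -115.2]
8 [ 0.031 -0.004] [ 580.2 -116.2]
```

>>> {"op": "step_arm", "data": {
  "targets": [
    [[0.014, -0.028, 0, 0, 0, 0, 0], [0.014, -0.028, 0, 0, 0, 0, 0], [0.014, -0.028, 0, 0, 0, 0, 0], [0.014, -0.028, 0, 0, 0, 0, 0], [0.014, -0.028, 0, 0, 0, 0, 0]]
  ]
}}

```text
t: 20.98
ee_pos: [534.6, -88.2, 361.2]
orientation: [0.097, -3.139, -0.004]
ft_force: [-2.7, 6.4, 6.4]
width: 23.9
grasp_force: 30.0
```

>>> {"op": "step_arm", "data": {
  "targets": [
    [[0.018, -0.026, 0, 0, 0, 0, 0], [0.018, -0.026, 0, 0, 0, 0, 0], [0.018, -0.026, 0, 0, 0, 0, 0], [0.018, -0.026, 0, 0, 0, 0, 0], [0.018, -0.026, 0, 0, 0, 0, 0]]
  ]
}}

```text
t: 21.6
ee_pos: [539.0, -94.7, 361.2]
orientation: [0.097, -3.138, -0.004]
ft_force: [-3.5, 7.5, 6.7]
width: 23.5
grasp_force: 30.0
```

```bash
python3 -c "
from h import *
st()"
```

```text
t 21.6 tcp [539.  -94.7 361.2] tip [538.6 -94.2 130.2] rad 56.5 ang 217.2 F [-3.5  7.5  6.7] M [1.45 0.7  0.01] w 23.5
```

>>> {"op": "step_arm", "data": {
  "targets": [
    [[0.022, -0.023, 0, 0, 0, 0, 0], [0.022, -0.023, 0, 0, 0, 0, 0], [0.022, -0.023, 0, 0, 0, 0, 0], [0.022, -0.023, 0, 0, 0, 0, 0], [0.022, -0.023, 0, 0, 0, 0, 0]]
  ]
}}

```text
t: 22.22
ee_pos: [544.4, -100.5, 361.1]
orientation: [0.097, -3.138, -0.004]
ft_force: [-3.8, 5.7, 7.6]
width: 23.8
grasp_force: 30.0
```

>>> {"op": "step_arm", "data": {
  "targets": [
    [[0.024, -0.019, 0, 0, 0, 0, 0], [0.024, -0.019, 0, 0, 0, 0, 0], [0.024, -0.019, 0, 0, 0, 0, 0], [0.024, -0.019, 0, 0, 0, 0, 0], [0.024, -0.019, 0, 0, 0, 0, 0]]
  ]
}}

```text
t: 22.85
ee_pos: [550.2, -105.3, 361.1]
orientation: [0.097, -3.137, -0.003]
ft_force: [-4.7, 5.7, 8.2]
width: 23.9
grasp_force: 30.0
```

>>> {"op": "step_arm", "data": {
  "targets": [
    [[0.027, -0.016, 0, 0, 0, 0, 0], [0.027, -0.016, 0, 0, 0, 0, 0], [0.027, -0.016, 0, 0, 0, 0, 0], [0.027, -0.016, 0, 0, 0, 0, 0], [0.027, -0.016, 0, 0, 0, 0, 0]]
  ]
}}

```text
t: 23.48
ee_pos: [556.9, -109.4, 361.0]
orientation: [0.098, -3.137, -0.003]
ft_force: [-5.8, 5.1, 8.0]
width: 24.0
grasp_force: 30.0
```

```bash
python3 -c "
from h import *
st()"
```

```text
t 23.475 tcp [ 556.9 -109.4  361. ] tip [ 556.1 -108.9  130. ] rad 56.1 ang 240.7 F [-5.8  5.1  8. ] M [1.15 1.23 0.04] w 24.0
```

>>> {"op": "step_arm", "data": {
  "targets": [
    [[0.029, -0.013, 0.01, 0, 0, 0, 0], [0.029, -0.013, 0, 0, 0, 0, 0], [0.029, -0.013, 0, 0, 0, 0, 0], [0.029, -0.013, 0, 0, 0, 0, 0], [0.029, -0.013, 0, 0, 0, 0, 0]]
  ]
}}

```text
t: 24.1
ee_pos: [563.9, -112.5, 361.2]
orientation: [0.098, -3.136, -0.004]
ft_force: [-5.6, 5.0, 6.5]
width: 23.8
grasp_force: 30.0
```

>>> {"op": "step_arm", "data": {
  "targets": [
    [[0.03, -0.008, 0, 0, 0, 0, 0], [0.015, -0.004, 0, 0, 0, 0, 0], [0, 0, 0, 0, 0, 0, 0], [0, 0, 0, 0, 0, 0, 0], [0, 0, 0, 0, 0, 0, 0]]
  ]
}}

```text
t: 24.72
ee_pos: [565.3, -112.8, 361.1]
orientation: [0.098, -3.133, -0.005]
ft_force: [-10.4, 5.9, 10.8]
width: 23.8
grasp_force: 30.0
```

```bash
python3 -c "
from h import *
st()"
```

```text
t 24.725 tcp [ 565.3 -112.8  361.1] tip [ 563.6 -112.2  130.1] rad 55.9 ang 249.0 F [-10.4   5.9  10.8] M [1.36 2.21 0.04] w 23.8
```

>>> {"op": "step_arm", "data": {
  "targets": [
    [[0.02, -0.006, 0.01, 0, 0, 0, 0], [0, 0, 0, 0, 0, 0, 0], [0, 0, 0, 0, 0, 0, 0], [0, 0, 0, 0, 0, 0, 0], [0, 0, 0, 0, 0, 0, 0]]
  ]
}}

```text
t: 25.35
ee_pos: [566.0, -113.0, 361.2]
orientation: [0.097, -3.132, -0.006]
ft_force: [-10.7, 7.0, 8.3]
width: 23.8
grasp_force: 30.0
```

```bash
python3 -c "
from h import *
st()"
```

```text
t 25.35 tcp [ 566.  -113.   361.2] tip [ 564.1 -112.2  130.2] rad 55.7 ang 249.5 F [-10.7   7.    8.3] M [1.52 2.2  0.08] w 23.8
```

>>> {"op": "step_arm", "data": {
  "targets": [
    [[0.015, -0.005, 0, 0, 0, 0, 0], [0.015, -0.005, 0, 0, 0, 0, 0], [0, 0, 0, 0, 0, 0, 0], [0, 0, 0, 0, 0, 0, 0], [0, 0, 0, 0, 0, 0, 0]]
  ]
}}

```text
t: 25.98
ee_pos: [567.6, -113.2, 361.2]
orientation: [0.097, -3.132, -0.007]
ft_force: [-9.7, 9.7, 9.2]
width: 23.8
grasp_force: 30.0
```

```bash
python3 -c "
from h import *
st()"
```

```text
t 25.975 tcp [ 567.6 -113.2  361.2] tip [ 565.7 -112.2  130.2] rad 55.2 ang 251.0 F [-9.7  9.7  9.2] M [ 2.02  2.04 -0.02] w 23.8
```

The key is now starting to tilt in the pads at about 13 N while the tip holds, so the lid is on its stop. I'll relax the load before letting go.

>>> {"op": "step_arm", "data": {
  "targets": [
    [[-0.02, 0.01, 0, 0, 0, 0, 0], [-0.02, 0.01, 0, 0, 0, 0, 0], [0, 0, 0, 0, 0, 0, 0], [0, 0, 0, 0, 0, 0, 0], [0, 0, 0, 0, 0, 0, 0]]
  ]
}}

```text
t: 26.6
ee_pos: [566.6, -112.8, 361.3]
orientation: [0.097, -3.136, -0.004]
ft_force: [-4.7, 6.3, 2.4]
width: 23.8
grasp_force: 30.0
```

```bash
python3 -c "
from h import *
o,t=st()
w=save('wrist','w4.png')"
```

```text
t 26.6 tcp [ 566.6 -112.8  361.3] tip [ 565.5 -112.2  130.3] rad 55.2 ang 250.9 F [-4.7  6.3  2.4] M [1.32 1.   0.01] w 23.8
```

>>> {"op": "step_arm", "data": {
  "targets": [
    [[-0.015, 0.02, 0, 0, 0, 0, 0], [0, 0, 0, 0, 0, 0, 0], [0, 0, 0, 0, 0, 0, 0], [0, 0, 0, 0, 0, 0, 0], [0, 0, 0, 0, 0, 0, 0]]
  ]
}}

```text
t: 27.28
ee_pos: [566.2, -112.3, 361.4]
orientation: [0.098, -3.137, -0.002]
ft_force: [-4.2, 3.2, -0.8]
width: 23.9
grasp_force: 30.0
```

```bash
python3 -c "
from h import *
o,t=st()"
```

```text
t 27.275 tcp [ 566.2 -112.3  361.4] tip [ 565.5 -112.1  130.4] rad 55.1 ang 250.9 F [-4.2  3.2 -0.8] M [0.82 0.91 0.04] w 23.9
```

>>> {"op": "step_arm", "data": {
  "targets": [
    [[-0.026, 0.02, 0, 0, 0, 0, 0], [0, 0, 0, 0, 0, 0, 0], [0, 0, 0, 0, 0, 0, 0], [0, 0, 0, 0, 0, 0, 0], [0, 0, 0, 0, 0, 0, 0]]
  ]
}}

```text
t: 27.9
ee_pos: [565.6, -111.7, 362.0]
orientation: [0.098, -3.14, 0.0]
ft_force: [-3.0, -1.4, -3.3]
width: 24.1
grasp_force: 30.0
```

```bash
python3 -c "
from h import *
o,t=st()
d=save('top','t5.png');w=save('wrist','w5.png');s=save('side','s5.png')
u,v=proj(w,t).astype(int);print(u,v)
f=lambda i:cv2.resize(np.clip(i[:,:,::-1]*1.4,0,255).astype(np.uint8),(400,400))
a=s['pixels'][130:250,215:335];cv2.imwrite('pics/k5.png',np.hstack([f(a),f(w['pixels'][110:310,156:356])]))
"
```

```text
t 27.9 tcp [ 565.6 -111.7  362. ] tip [ 565.5 -111.8  131. ] rad 54.9 ang 250.7 F [-3.  -1.4 -3.3] M [-0.26  0.57  0.02] w 24.1
255 206
```

View pics/k5.png

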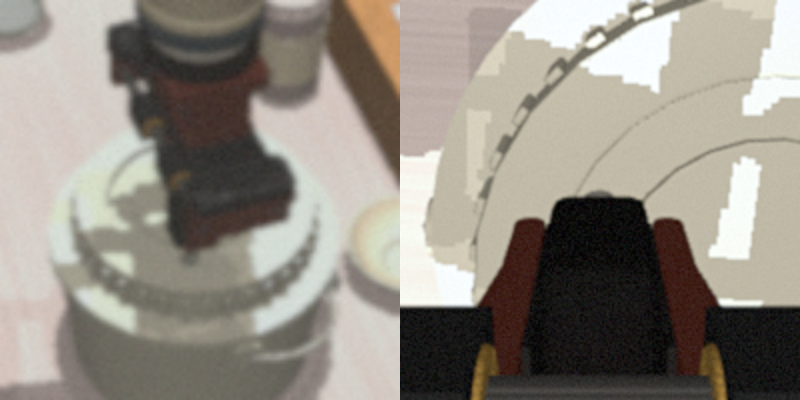

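The pictures show the pin in the track at the right-hand side of the lid, with the key upright in the fingers. I'll press it fully home once more, then open.

>>> {"op": "step_arm", "data": {
  "targets": [
    [[-0.012, -0.005, -0.015, 0, 0, 0, 0], [0, 0, -0.01, 0, 0, 0, 0], [0, 0, 0, 0, 0, 0, 0], [0, 0, 0, 0, 0, 0, 0], [0, 0, 0, 0, 0, 0, 0]]
  ]
}}

```text
t: 28.68
ee_pos: [565.3, -111.9, 361.3]
orientation: [-0.098, 3.139, -0.0]
ft_force: [-3.3, 0.3, 5.4]
width: 23.9
grasp_force: 30.0
```

```bash
python3 -c "
from h import *
o,t=st()"
```

```text
t 28.675 tcp [ 565.3 -111.9  361.3] tip [ 565.5 -111.9  130.3] rad 55.0 ang 250.7 F [-3.3  0.3  5.4] M [0.1  0.61 0.01] w 23.9
```

>>> {"op": "step_arm", "data": {
  "targets": [
    [[0, 0, 0, 0, 0, 0, 0.35], [0, 0, 0, 0, 0, 0, 0.5], [0, 0, 0, 0, 0, 0, 0.7], [0, 0, 0, 0, 0, 0, 0.8], [0, 0, 0, 0, 0, 0, 0.8]]
  ]
}}

```text
t: 29.3
ee_pos: [565.1, -111.9, 360.9]
orientation: [-0.098, 3.14, 0.0]
ft_force: [0.8, -0.0, 0.4]
width: 67.3
grasp_force: 0.0
```

>>> {"op": "step_arm", "data": {
  "targets": [
    [[0, 0, 0, 0, 0, 0, 0.8], [0, 0, 0, 0, 0, 0, 0.8], [0, 0, 0, 0, 0, 0, 0.8], [0, 0, 0, 0, 0, 0, 0.8], [0, 0, 0, 0, 0, 0, 0.8]]
  ]
}}

```text
t: 29.92
ee_pos: [565.1, -111.9, 360.9]
orientation: [-0.098, 3.14, 0.0]
ft_force: [-0.0, 0.8, 1.2]
width: 70.0
grasp_force: 0.0
```

```bash
python3 -c "
from h import *
o,t=st()
w=save('wrist','w6.png');cv2.imwrite('pics/w6.png',np.clip(w['pixels'][:,:,::-1]*1.3,0,255).astype(np.uint8))"
```

```text
t 29.925 tcp [ 565.1 -111.9  360.9] tip [ 565.1 -111.9  129.9] rad 55.1 ang 250.3 F [-0.   0.8  1.2] M [ 0.04 -0.04 -0.03] w 70.0
```

View pics/w6.png

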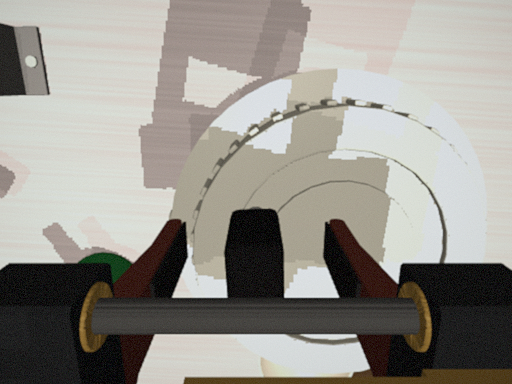

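The key stands upright at (254,250) with both fingers clear of it. I'll retreat straight up.

>>> {"op": "step_arm", "data": {
  "targets": [
    [[0, 0, 0.2, 0, 0, 0, 0.8], [0, 0, 0.5, 0, 0, 0, 0.8], [0, 0, 0.6, 0, 0, 0, 0.8], [0, 0, 0.6, 0, 0, 0, 0.8], [0, 0, 0.6, 0, 0, 0, 0.8]]
  ]
}}

```text
t: 30.6
ee_pos: [564.9, -111.9, 487.7]
orientation: [-0.098, 3.139, -0.0]
ft_force: [0.1, -0.3, 0.0]
width: 70.2
grasp_force: 0.0
```

>>> {"op": "step_arm", "data": {
  "targets": [
    [[-0.5, 0, 0.5, 0, 0, 0, 0.8], [-0.8, 0, 0.2, 0, 0, 0, 0.8], [-0.8, 0, 0, 0, 0, 0, 0.8], [-0.4, 0, 0, 0, 0, 0, 0.8], [0, 0, 0, 0, 0, 0, 0.8]]
  ]
}}

```text
t: 31.22
ee_pos: [439.5, -111.9, 521.6]
orientation: [-0.097, 3.139, -0.001]
ft_force: [0.2, -0.1, -0.3]
width: 70.4
grasp_force: 0.0
```

```bash
python3 -c "
from h import *
o,t=st()
s=save('side','s7.png');w=save('wrist','w7.png')
f=lambda i,a,b:cv2.resize(np.clip(i[:,:,::-1]*1.4,0,255).astype(np.uint8),(a,b))
cv2.imwrite('pics/fin.png',np.hstack([f(s['pixels'][130:250,215:335],400,400),f(w['pixels'],400,400)]))
print(proj(s,[565.3,-112,220]),proj(s,[565.3,-112,150]))
d=dict(np.load('pics/side0.png.npz'))['pixels'].astype(int);D=(abs(s['pixels'].astype(int)-d).max(2)>60).astype(np.uint8)
"
```

```text
t 31.225 tcp [ 439.5 -111.9  521.6] tip [ 439.8 -112.   290.6] rad 152.9 ang 199.9 F [ 0.2 -0.1 -0.3] M [-0.05 -0.    0.03] w 70.4
[272.31537776 187.09196539] [271.59352679 207.65915997]
```

View pics/fin.png

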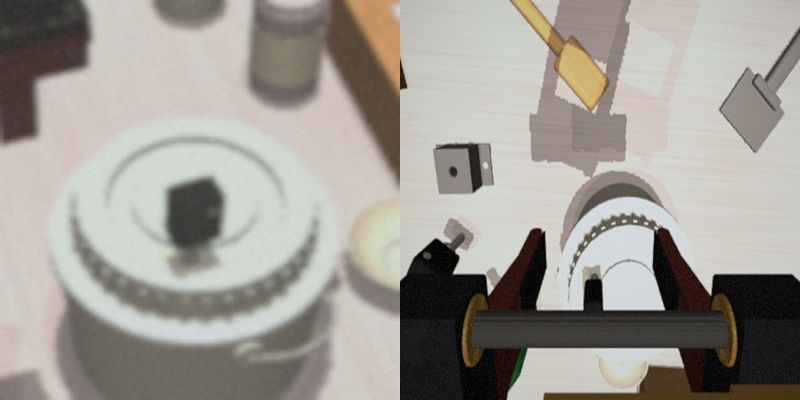

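The key stands upright in the socket near (272,190) in the side view, and the gripper is clear of it. The lid turned about 46°, which matches its 0.8 rad stop. I'll hand it in.

```bash
python3 -c "
from workcell import ctrl
print(ctrl.close_job())"
```

```text
the job is handed in; nothing more can be done
None
```

The job is handed in: the lid is turned anticlockwise about 46° onto its stop, the key stands fully home in the socket, the gripper is clear, and nothing else was touched as far as the pictures and force readings show.

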